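# Guard check on the bench lapping machine

### The job

Check the guard sensor on the bench lapping machine: with the cover shut, press the start button (the small flat one, not the mushroom-headed stop button) fully in and let it come back out. Then take the spring-loaded cover by its handle, raise it until the flag on its side stands squarely in front of the round face of the proximity sensor on the quadrant, without swinging it well past, and finish still holding the handle with the cover steady there. Leave the stop button, the sensor's setting and everything lying on the machine and the bench as they are.

Things in the scene. Friction and masses are not known exactly. Their poses are not given: they have to be found in the camera images.
- machine: Grey bench lapping machine, 300 mm deep (its x), 500 mm wide (its y), steel deck 105 mm above the bench. Fixed. Origin: centre of its underside; x points from its front (nearer the robot) to its back, y to its left, z up. In the middle a round bowl with the lap plate, shut by the hinged cover; a 125 mm strip of deck on each side.
- cover (a joint): Angle of the clear, aluminium-framed cover, 246 mm wide, 12 mm thick (rad): 0 = shut and level, growing as its front edge rises, up to 1.3. It turns about the line through point cover_hinge along the machine's y. Springs and its weight (about 0.5 kg) pull it shut: about 5 N up at the handle starts it, about 10 N up holds it at 0.6 rad; let go, it falls shut.
- cover_hinge (a point): Middle of the cover's hinge line, 125 mm behind the machine's centre and 150 mm above the bench.
- cover_handle (a point): Black bow handle on the cover, close to its front edge: round bar (cover_c3) 12 mm thick, 100 mm long along the machine's y, 32 mm of free space between bar and cover, legs at both ends. Origin: middle of the bar, 226 mm in front of the hinge line and 44 mm above it when shut. Turns with the cover; its axes are the machine's when shut.
- flag (a point): Middle of the flag, a small upright steel tab (14 by 18 mm) on the cover's left (+y) side, 120 mm in front of the hinge line and level with it when shut. It moves with the cover in an arc of 120 mm radius.
- sensor_face (a point): Centre of the inner end face of the proximity sensor, a steel barrel 18 mm thick, 55 mm long (with a thicker nut), set through the slotted steel quadrant left (+y) of the cover. The barrel lies along the machine's y; its face looks at the cover, 120 mm from the hinge line, 4 mm outside the flag's path. Its own z axis points up along that path.
- sensor (a joint): The angle at which the sensor is clamped on the quadrant, in the same measure as the cover's angle (rad): when the cover's angle equals it, the flag is squarely in front of the sensor. Set somewhere between 0.35 and 0.65 and clamped.
- station: Grey push-button box, 125 mm (x) by 76 mm (y) by 47 mm high, fixed on the left or the right strip of the machine's deck and parallel to the machine. Origin: centre of its underside, on the deck. On its top the start button in front and the mushroom stop button behind.
- start_top (a point): Centre of the top of the start button: flat black disc 26 mm across in a steel collar 42 mm across, on the station 34 mm in front of its centre; its top stands 69 mm above the deck and 10 mm above the collar. It is pressed straight down.
- start (a joint): How far the start button is pressed (m): 0 out, 0.006 fully in. Spring return; about 1.5 N to start it, 5 N to hold it fully in.
- stop_top (a point): Centre of the top of the stop button: black mushroom head 40 mm across, on the station 64 mm behind the start button (in the machine's x), 85 mm above the deck. Not to be pressed.
- stop (a joint): How far the stop button is pressed (m): 0 out, 0.006 fully in. Leave it out.
- jar_mid (a point): Centre of a closed round jar, 60 mm across and 70 mm high, standing on the deck strip on the side away from the station. Bystander.
- piston_mid (a point): Centre of a loose steel pump piston, 28 mm across the foot and 64 mm high, standing on the right rear corner of the deck. Bystander.
- block: Steel pump cylinder block, 94 mm across and 56 mm high, on the bench to the left. Origin: centre of its underside. Bystander.
- shaft: Splined steel shaft standing on its flange, 48 mm across, 132 mm high, on the bench to the right. Origin: centre of its underside. Bystander.
- valve_plate: Flat steel pump valve plate (a ring), 64 mm across, 8 mm thick, lying on the left rear corner of the machine's deck. Origin: centre of its underside. Bystander.
- wrench: Steel spanner 190 mm long lying on the bench near the robot, to the right. Origin: its middle. Bystander.
- screwdriver: Black-handled screwdriver 200 mm long lying on the bench to the left. Origin: its middle. Bystander.

How it is judged:
By the outcome, as a careful person would: the job done as asked, in the order asked, and still so for the second after the job is handed in, while the arm keeps its last pose, push and grip.
It also fails if it takes over 43 s, if anything falls off the work surface, if the arm or the gripper's body presses on something with over 40 N, if the wrist force passes 120 N, or if a joint passes its speed limit or range.

### The arm

A 6-joint arm with a two-finger parallel gripper is mounted at the origin on the work surface. World frame = base frame: x ahead of the robot, y to its left, z up, the work surface at z = 0. Lengths are in m, angles in degrees, forces in N, time in s.
With the tool pointing down it reaches from about 0.35 to 0.85 m from the base axis. Payload 8.1 kg.
Tool frame: the origin (TCP) lies at the very end of the fingers, on their centre line; the grasp point (between the pads) lies 19 mm behind it (grasp_offset is the distance from the TCP to the grasp point, in m); z points along the fingers, x is the direction in which the jaws open and shut, and the axes are right-handed (so a half turn about z gives the same grasp; the last joint's range is limited). The gripper opens to 85 mm and grips with 20 to 120 N. Pads are 22 mm wide; open, the fingers measure 114 mm over their backs; the gripper's body (76 mm by 85 mm) begins 54 mm behind the grasp point. The pads swing forward as they close: fully open they stand 13 mm farther back than shut.
Start: joints at [-78.747, 7.471, 85.268, -0, 87.261, -4.893], TCP at [0.167, -0.576, 0.231] pointing down, gripper open.
Joint ranges: [-169.43, 169.43], [-51.17, 129.36], [1.28, 143.12], [-76.62, 256.62], [0, 156.53], [-152.29, 152.29]. Speed limits (degrees/s): [136.94, 136.94, 159.86, 180, 180, 180].

### API

Orientations are given as [roll, pitch, yaw] about the fixed x, y, z axes, in that order (R = Rz(yaw) Ry(pitch) Rx(roll)).
In Python, from plant import * gives the robot as it stands.
- The arm moves only by the tool step_arm, never from a script. Its argument "series" is text: rows parted by semicolons, each of 7 numbers parted by spaces: the finger opening in cm, from 0 to 8.54, then the shift along the tool's x, y, z in cm, then the turn, a rotation vector about the tool's x, y, z in rad. In form: fingers dx dy dz ax ay az; .... A call has 1 to 8 rows; each row is the pose to reach, as a shift and turn from the pose commanded when the call began, along the tool's axes at that moment; what a row does not reach only later rows make up. A row lasts 1/12 s, in which the tool goes at most 41.7 mm and 7.16 degrees, less where a joint would pass 70% of its speed; a pose out of reach is approached as far as the arm can. A call with a gripper value outside its range is refused whole. The fingers move at their own pace and stop on an object; "force" is the grip in N (left out, the last holds). Time passes only in rows, so rows that repeat a pose let the fingers close. It gives the time, the measured TCP pose, the force and the opening at its end, in the units of the state.
- state(): the state, without advancing time (a new reading comes with each control period).
- capture(name): name is "scene" or "top" or "wrist"; returns a dict with "image" (400x640x3 uint8, blue, green, red), "fx", "fy", "cx", "cy" (pixels), "R" (3x3) and "t" (3): a world point X has camera coordinates R X + t. Camera axes: x right, y down, z forward; pixel columns grow to the right and rows downward; lengths in m; the calibration is good to about 2 mm. A picture is of the moment at which its call begins. There is no depth.
- job_done(): hands the job in, once; it reports no verdict.
Trained networks look in the newest picture that a camera, given by its name, has taken for a name from the list of things; names that differ only in an ending like _2 or _b are one class to them, and where a whole thing is asked for, a point or a joint stands for the part that bears it (a point fixed in the world has none). Each returns a list of dicts, best first, with "conf" (0 to 1); they miss things now and then, are a little off and sometimes report something else, mostly with a low value. They report only what shows in the picture. A call takes as long as a camera call.
- find_in(camera, thing): "point" ([x, y, z] in m, in world coordinates, good to about 4 mm: the middle of the surface that is visible of it).
- place_of(camera, thing): "point" ([x, y, z] in m, in world coordinates, good to about 4 mm: a listed point, or the origin of a listed thing).
The state is a dict: "t": time; "joint_positions": joint angles; "dq": joint speeds; "effort": joint torques, N m; "eef_pos": TCP position; "tool_rot": TCP orientation; "wrist_force": force on the tool from outside, world axes, zero at the start; "moment": the same for the moment, N m; "grip_width": opening from 0.0 (shut) to 1.0 (fully open).
Only numpy, scipy, OpenCV 4.12 (cv2) and the standard library are available. Lean on these libraries where they do the work, as an engineer would, in place of code of your own. Each camera call takes 0.05 s, during which the arm holds its last target.

## Working session

There is one attempt and no reset: what is moved stays moved. The work goes in short steps, Python scripts to look and compute and a tool call to move; the robot and the scene stay as the last step left them, time stands still between calls to the robot, and variables do not carry over. Pictures are saved under pics/ and viewed, and the job is handed in when it is done.

Besides the shell and the picture viewer there is one more tool, called as name(argument=value, ...) on one line, values as JSON. step_arm: Moves the arm, as the interface text tells. Its arguments: {"type":"object","properties":{"series":{"type":"string"},"force":{"type":"number"}},"required":["series"]}

```bash
mkdir -p pics; ls
python3 - <<'E'
from plant import *
import cv2
s=state();print(s)
for c in ["scene","top"]:
    d=capture(c);cv2.imwrite(f"pics/{c}0.png",d["image"]);print(c,d["fx"],d["R"],d["t"])
    for n in ["machine","cover_handle","flag","sensor_face","station","start_top","stop_top","cover_hinge","jar_mid","piston_mid","sensor"]:
        try: print(n,[(([round(float(v),3) for v in r["point"]]),round(r["conf"],2)) for r in place_of(c,n)[:2]])
        except Exception as e: print(n,e)
E
```

```text
pics
{'t': 0.0, 'joint_positions': array([-7.87489197e+01,  7.51646806e+00,  8.53285209e+01, -3.20215647e-04,
        8.72612394e+01, -4.89349204e+00]), 'dq': array([-0.02455613, -0.00046499, -0.07674516,  0.08118307, -0.02175076,
        0.00936129]), 'effort': array([-1.24955426e-03, -5.69405651e+01, -5.00551879e+01, -2.03020036e-04,
        1.53276353e-02, -2.66347183e-05]), 'eef_pos': array([ 0.16674598, -0.57579883,  0.23023752]), 'tool_rot': array([-1.79991257e+02,  1.05868468e-01, -7.38554039e+01]), 'wrist_force': array([-0.9277126 , -0.68897591, -0.39079417]), 'moment': array([ 0.01272607, -0.00463197, -0.03277973]), 'grip_width': 1.0033882284036415}
scene 480.0086082535171 [[-0.42314258  0.90602396 -0.00842286]
 [ 0.755976    0.34791049 -0.55448948]
 [-0.49945035 -0.24099559 -0.83214811]] [ 0.24293417 -0.32962711  1.86289978]
machine [([0.579, 0.04, 0.002], 0.71)]
cover_handle [([0.48, 0.036, 0.194], 0.74), ([0.363, 0.509, -0.001], 0.24)]
flag [([0.583, 0.173, 0.153], 0.77), ([0.48, 0.038, 0.193], 0.56)]
sensor_face [([0.597, 0.176, 0.21], 0.59), ([0.548, 0.482, 0.001], 0.47
[... 773 characters left out ...]
, 0.151], 0.59), ([0.515, 0.235, 0.138], 0.49)]
sensor_face [([0.598, 0.175, 0.209], 0.64), ([0.665, 0.251, 0.103], 0.55)]
station [([0.515, -0.161, 0.103], 0.81), ([0.477, 0.035, 0.193], 0.54)]
start_top [([0.707, 0.043, 0.151], 0.62), ([0.478, -0.157, 0.169], 0.57)]
stop_top [([0.549, -0.16, 0.188], 0.62), ([0.548, 0.486, -0.001], 0.48)]
cover_hinge [([0.598, 0.18, 0.21], 0.72), ([0.707, 0.04, 0.151], 0.61)]
jar_mid [([0.518, 0.236, 0.136], 0.52), ([0.467, -0.483, -0.004], 0.25)]
piston_mid [([0.695, -0.151, 0.138], 0.59)]
sensor it knows: block, cover_handle, cover_hinge, flag, jar_mid, machine, piston_mid, screwdriver, sensor_face, shaft, start_top, station, stop_top, valve_plate, wrench
```

View pics/scene0.png

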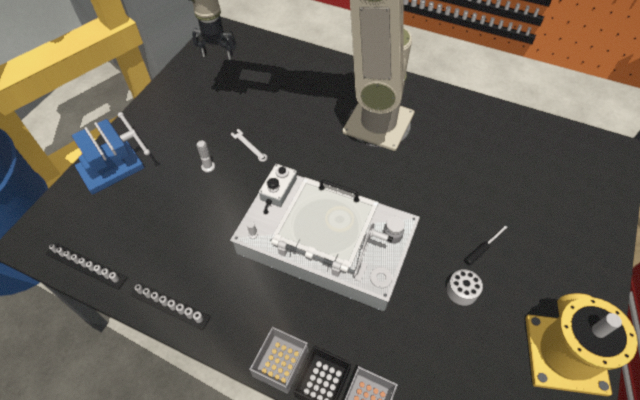

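View pics/top0.png

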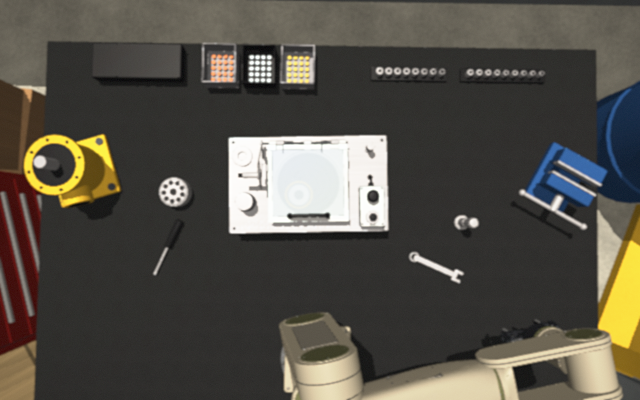

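```bash
cat > h.py <<'E'
from plant import *
import cv2, numpy as np
def px(d,X):
    c=d["R"]@np.asarray(X)+d["t"]; return [d["fx"]*c[0]/c[2]+d["cx"], d["fy"]*c[1]/c[2]+d["cy"]]
def ray(d,u,v,z):
    r=np.array([(u-d["cx"])/d["fx"],(v-d["cy"])/d["fy"],1.]); o=-d["R"].T@d["t"]; w=d["R"].T@r
    return o+w*(z-o[2])/w[2]
E
python3 - <<'E'
from h import *
d=capture("top");im=d["image"]
cv2.imwrite("pics/topz.png",cv2.resize(im[125:245,220:400],None,fx=4.4,fy=4.4,interpolation=cv2.INTER_CUBIC))
g=cv2.cvtColor(im,cv2.COLOR_BGR2GRAY)
m=(g>120).astype(np.uint8); m[:125]=0;m[245:]=0;m[:,:215]=0;m[:,:]*=1;m[:,400:]=0
n,l,st,_=cv2.connectedComponentsWithStats(m);k=1+np.argmax(st[1:,4])
c,_=cv2.findContours((l==k).astype(np.uint8),cv2.RETR_EXTERNAL,cv2.CHAIN_APPROX_NONE)
r=cv2.minAreaRect(c[0]);print(r)
for p in cv2.boxPoints(r): print(p,ray(d,*p,0.105))
d=capture("scene");cv2.imwrite("pics/scz.png",cv2.resize(d["image"][155:310,225:425],None,fx=3.8,fy=3.8,interpolation=cv2.INTER_CUBIC))
E
```

```text
((307.70440673828125, 183.76327514648438), (96.43659973144531, 160.1277618408203), 89.04515838623047)
[226.84811 136.88588] [0.7240452  0.30103048 0.105     ]
[386.95364 134.21745] [ 0.74055251 -0.21245795  0.105     ]
[388.5607  230.64067] [ 0.43171659 -0.22051475  0.105     ]
[228.45517 233.3091 ] [0.41551374 0.28908105 0.105     ]
```

View pics/topz.png

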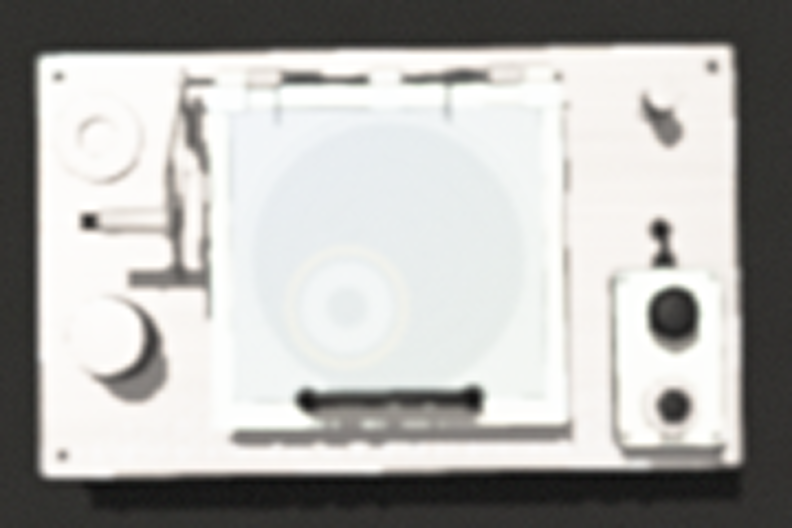

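View pics/scz.png

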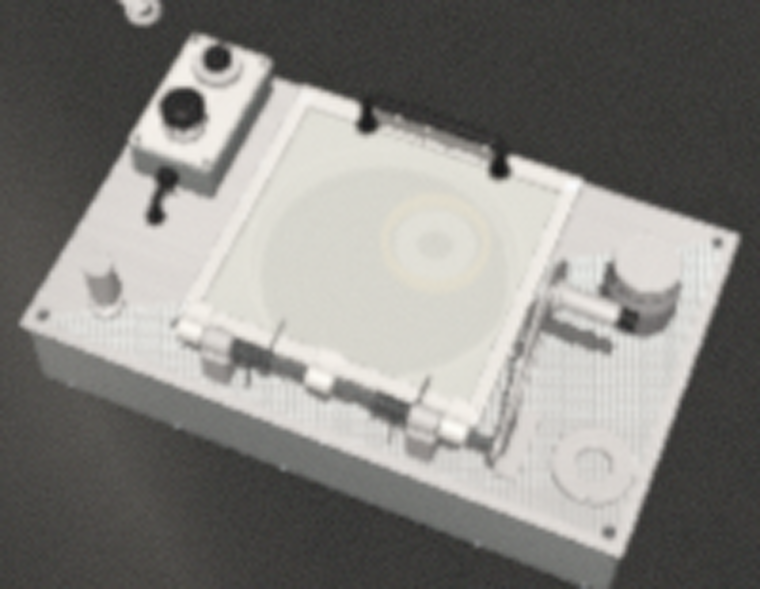

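```bash
cat >> h.py <<'E'
from scipy.spatial.transform import Rotation as Ro
def delta(pos,rpy,s=None):
    s=s or state(); R=Ro.from_euler('xyz',s["tool_rot"],degrees=True)
    T=Ro.from_euler('xyz',rpy,degrees=True)
    d=R.inv().apply(np.asarray(pos)-s["eef_pos"])*100; a=(R.inv()*T).as_rotvec()
    print("shift cm",d.round(2),"rot",a.round(3),"| pos",s["eef_pos"].round(4),"rpy",s["tool_rot"].round(2),"F",s["wrist_force"].round(1),"w",round(s["grip_width"],3),"t",round(s["t"],2))
E
python3 - <<'E'
from h import *
T=capture("top");S=capture("scene")
print("start",ray(T,372.6,216.5,.174),ray(S,281.6,169.8,.174))
print("stop",ray(T,220+673/4.4-.5,125+312/4.4-.5,.19),ray(S,225+183/3.8-.5,155+108/3.8-.5,.19))
print("handle ends top",ray(T,220+306/4.4-.5,125+400/4.4-.5,.194),ray(T,220+474/4.4-.5,125+398/4.4-.5,.194))
print("handle ends sc",ray(S,225+368/3.8-.5,155+105/3.8-.5,.194),ray(S,225+500/3.8-.5,155+152/3.8-.5,.194))
delta([.48,-.16,.231],[180,0,-88])
E
```

```text
start [ 0.47566777 -0.16085821  0.174     ] [ 0.48181824 -0.16068097  0.174     ]
stop [ 0.5391708  -0.15780861  0.19      ] [ 0.54918595 -0.15546204  0.19      ]
handle ends top [0.47504832 0.09249112 0.194     ] [ 0.47815381 -0.02212943  0.194     ]
handle ends sc [ 0.48700988 -0.02019585  0.194     ] [0.48548434 0.09348619 0.194     ]
shift cm [-3.129e+01 -4.166e+01  3.000e-02] rot [-0.    -0.     0.247] | pos [ 0.1669 -0.5763  0.2313] rpy [-180.     -0.    -73.85] F [-0.1  0.2 -0.4] w 0.998 t 1.3
```

step_arm(series="0 -31.3 -41.7 0 0 0 0.247;0 -31.3 -41.7 0 0 0 0.247;0 -31.3 -41.7 0 0 0 0.247;0 -31.3 -41.7 0 0 0 0.247;0 -31.3 -41.7 0 0 0 0.247;0 -31.3 -41.7 0 0 0 0.247;0 -31.3 -41.7 0 0 0 0.247;0 -31.3 -41.7 0 0 0 0.247", force=40)

```text
t: 1.97
eef_pos: [0.3681, -0.3083, 0.2316]
tool_rot: [-180.0, -0.0, -88.0]
wrist_force: [-0.9, -0.4, 1.0]
grip_width: 0.003
```

Run:
```python
from h import *
delta([.479,-.160,.215],[180,0,-88])
```

```text
shift cm [-14.44 -11.59   1.66] rot [-0.001 -0.001 -0.   ] | pos [ 0.3681 -0.3083  0.2316] rpy [-1.7997e+02 -3.0000e-02 -8.8020e+01] F [-0.9 -0.4  1. ] w 0.003 t 1.97
```

step_arm(series="0 -14.4 -11.6 1.6 0 0 0;0 -14.4 -11.6 1.6 0 0 0;0 -14.4 -11.6 1.6 0 0 0;0 -14.4 -11.6 1.6 0 0 0;0 -14.4 -11.6 1.6 0 0 0;0 -14.4 -11.6 1.6 0 0 0;0 -14.4 -11.6 1.6 0 0 0")

```text
t: 2.55
eef_pos: [0.4785, -0.161, 0.2151]
tool_rot: [180.0, 0.0, -87.8]
wrist_force: [-0.5, -0.1, -0.4]
grip_width: -0.002
```

Run:
```python
from h import *
W=capture("wrist");cv2.imwrite("pics/w1.png",W["image"])
print(px(W,[.479,-.16,.174]), px(W,[.479,-.16,.185]))
for n in ["start_top","stop_top","sensor_face","flag","cover_handle"]:
  print(n,[(np.round(r["point"],4),round(r["conf"],2)) for r in place_of("wrist",n)[:2]])
delta([.479,-.160,.182],[180,0,-88])
S=capture("scene");cv2.imwrite("pics/s1.png",cv2.resize(S["image"][155:310,225:425],None,fx=3.8,fy=3.8,interpolation=cv2.INTER_CUBIC))
```

```text
[np.float64(321.3835160881712), np.float64(230.02572450940443)] [np.float64(321.305484442243), np.float64(237.26976213156973)]
start_top [(array([ 0.4769, -0.1645,  0.1719]), 0.83)]
stop_top [(array([ 0.5365, -0.1621,  0.1955]), 0.73)]
sensor_face []
flag []
cover_handle []
shift cm [-0.3  -0.13  3.35] rot [-0.    -0.    -0.002] | pos [ 0.4778 -0.1631  0.2155] rpy [-1.7999e+02 -1.0000e-02 -8.8110e+01] F [ 0.2  0.7 -0.1] w 0.001 t 2.85
```

View pics/w1.png

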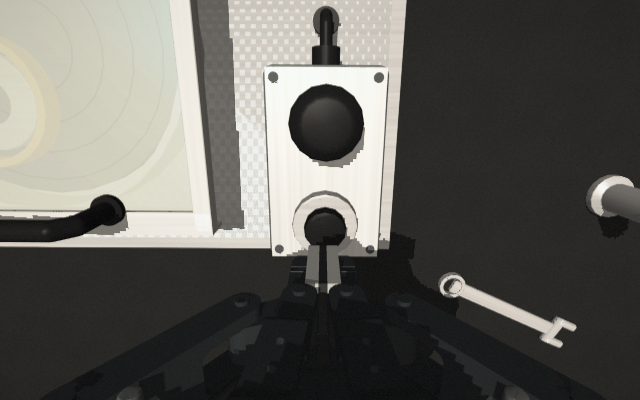

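View pics/s1.png

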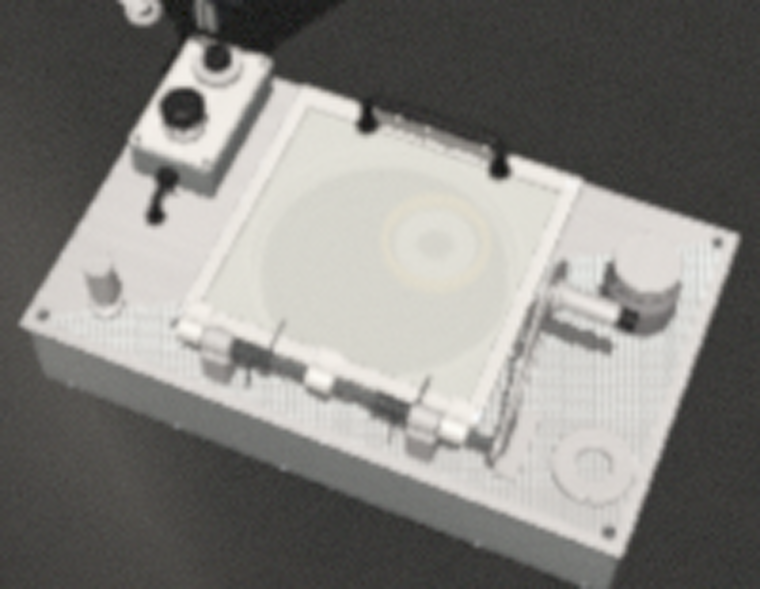

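step_arm(series="0 0.1 -0.1 1.5 0 0 0;0 0.1 -0.1 3 0 0 0;0 0.1 -0.1 3.6 0 0 0;0 0.1 -0.1 3.8 0 0 0;0 0.1 -0.1 3.9 0 0 0")

```text
t: 3.32
eef_pos: [0.4789, -0.1632, 0.1761]
tool_rot: [180.0, 0.0, -88.0]
wrist_force: [-0.9, -0.1, 0.4]
grip_width: 0.0
```

Run:
```python
from h import *
W=capture("wrist");cv2.imwrite("pics/w2.png",W["image"])
delta([.479,-.160,.172],[180,0,-88])
```

```text
shift cm [-0.32  0.01  0.45] rot [-0.    -0.    -0.001] | pos [ 0.4792 -0.1632  0.1765] rpy [-180.     -0.    -88.03] F [-0.2 -0.4  0.6] w 0.001 t 3.37
```

View pics/w2.png

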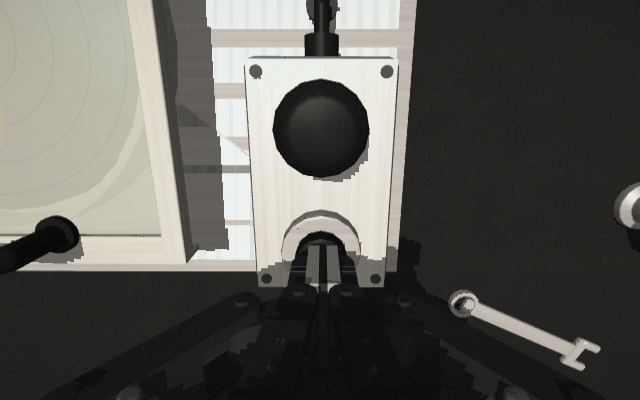

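step_arm(series="0 0 0 0.2 0 0 0;0 0 0 0.35 0 0 0;0 0 0 0.5 0 0 0;0 0 0 0.5 0 0 0")

```text
t: 3.7
eef_pos: [0.4798, -0.1633, 0.1718]
tool_rot: [-179.9, -0.0, -88.0]
wrist_force: [0.4, -0.3, 2.5]
grip_width: 0.001
```

step_arm(series="0 0 0 0.1 0 0 0;0 0 0 0.2 0 0 0;0 0 0 0.2 0 0 0")

```text
t: 3.95
eef_pos: [0.4797, -0.1633, 0.1697]
tool_rot: [-179.9, -0.0, -88.0]
wrist_force: [1.9, -1.5, 3.9]
grip_width: -0.001
```

step_arm(series="0 0 0 0.1 0 0 0;0 0 0 0.2 0 0 0;0 0 0 0.2 0 0 0")

```text
t: 4.2
eef_pos: [0.4797, -0.1633, 0.168]
tool_rot: [-179.9, -0.0, -88.0]
wrist_force: [1.8, -0.5, 6.2]
grip_width: 0.002
```

step_arm(series="0 0 0 0.1 0 0 0;0 0 0 0.1 0 0 0;0 0 0 0.1 0 0 0")

```text
t: 4.45
eef_pos: [0.4798, -0.1633, 0.1679]
tool_rot: [-179.9, -0.0, -88.0]
wrist_force: [-2.7, 0.4, 12.9]
grip_width: -0.002
```

step_arm(series="0 0 0 -0.5 0 0 0;0 0 0 -1.5 0 0 0;0 0 0 -3.5 0 0 0;0 0 0 -6 0 0 0;0 0 0 -6 0 0 0")

```text
t: 4.87
eef_pos: [0.4808, -0.1636, 0.2312]
tool_rot: [-179.7, -0.1, -88.0]
wrist_force: [1.3, -0.4, 0.7]
grip_width: 0.001
```

Run:
```python
from h import *
W=capture("wrist");cv2.imwrite("pics/w3.png",W["image"])
print([(np.round(r["point"],4),round(r["conf"],2)) for r in place_of("wrist","start_top")[:2]])
delta([.479,.036,.245],[180,0,1.9])
```

```text
[(array([ 0.4757, -0.1641,  0.1746]), 0.6), (array([ 0.5398, -0.1599,  0.1954]), 0.28)]
shift cm [-19.9   -0.64  -1.78] rot [-1.000e-03 -1.000e-03 -1.569e+00] | pos [ 0.4796 -0.1631  0.2273] rpy [-1.7993e+02 -3.0000e-02 -8.8000e+01] F [-0.1 -0.5 -0.1] w -0.003 t 4.97
```

View pics/w3.png

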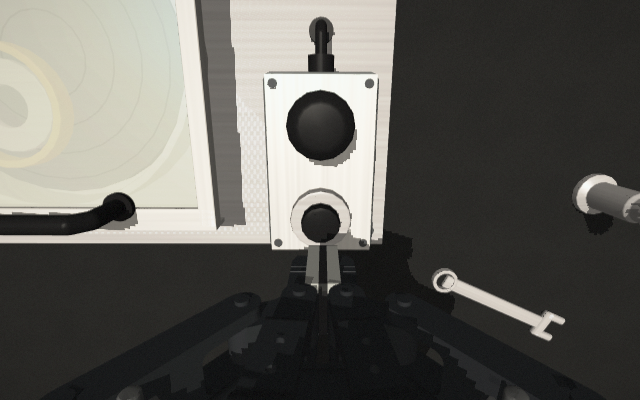

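step_arm(series="8 -19.9 -0.6 -1.8 0 0 -1.57;8 -19.9 -0.6 -1.8 0 0 -1.57;8 -19.9 -0.6 -1.8 0 0 -1.57;8 -19.9 -0.6 -1.8 0 0 -1.57;8 -19.9 -0.6 -1.8 0 0 -1.57;8 -19.9 -0.6 -1.8 0 0 -1.57;8 -19.9 -0.6 -1.8 0 0 -1.57;8 -19.9 -0.6 -1.8 0 0 -1.57")

```text
t: 5.63
eef_pos: [0.4772, 0.0372, 0.2427]
tool_rot: [179.9, 0.2, -30.2]
wrist_force: [0.2, -0.3, 0.6]
grip_width: 0.935
```

Run:
```python
from h import *
delta([.479,.036,.245],[180,0,1.9])
```

```text
shift cm [ 0.21  0.01 -0.23] rot [ 0.001  0.003 -0.561] | pos [0.4772 0.0372 0.2427] rpy [ 1.7992e+02  1.6000e-01 -3.0230e+01] F [ 0.2 -0.3  0.6] w 0.935 t 5.63
```

step_arm(series="8 0.1 0 0 0 0 -0.561;8 0.1 0 0 0 0 -0.561;8 0.1 0 0 0 0 -0.561;8 0.1 0 0 0 0 -0.561;8 0.1 0 0 0 0 -0.561;8 0.1 0 0 0 0 -0.561")

```text
t: 6.13
eef_pos: [0.4782, 0.0357, 0.2426]
tool_rot: [-180.0, 0.2, 1.6]
wrist_force: [-0.2, -0.6, -0.2]
grip_width: 0.934
```

Run:
```python
from h import *
W=capture("wrist");cv2.imwrite("pics/w4.png",W["image"])
for n in ["cover_handle","sensor_face","flag"]:
  print(n,[(np.round(r["point"],4),round(r["conf"],2)) for r in place_of("wrist",n)[:2]])
for p in [(.480,.036,.194),(.4785,-.014,.194),(.477,.086,.194)]: print(px(W,p))
delta([.479,.036,.175],[180,0,1.9])
```

```text
cover_handle [(array([0.4796, 0.0365, 0.1909]), 0.95)]
sensor_face []
flag [(array([0.5812, 0.1681, 0.1518]), 0.57)]
[np.float64(325.68699124469924), np.float64(226.67989851634735)]
[np.float64(321.0661304814391), np.float64(296.9793312885631)]
[np.float64(323.2156241691803), np.float64(145.48117885684795)]
shift cm [ 0.03 -0.04  6.86] rot [-0.     0.001 -0.01 ] | pos [0.4788 0.0356 0.2436] rpy [-1.7999e+02  8.0000e-02  1.3100e+00] F [-0.1 -0.   0.3] w 0.934 t 6.33
```

View pics/w4.png

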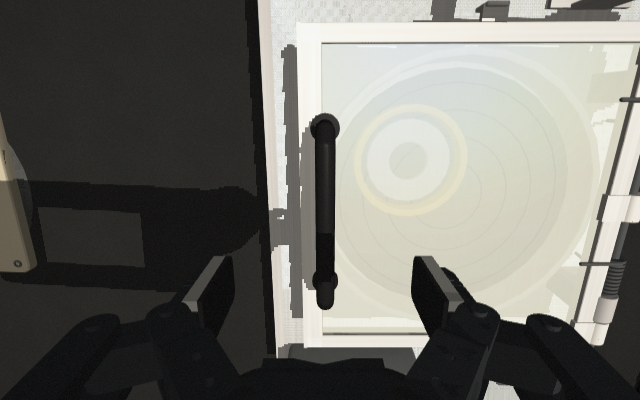

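step_arm(series="8 0.1 0 2 0 0 0;8 0.1 0 4.5 0 0 0;8 0.1 0 6.3 0 0 0;8 0.1 0 6.7 0 0 0;8 0.1 0 6.8 0 0 0;5 0.1 0 6.8 0 0 0;3 0.1 0 6.8 0 0 0")

```text
t: 6.92
eef_pos: [0.4811, 0.0356, 0.1778]
tool_rot: [180.0, -0.1, 1.4]
wrist_force: [0.4, 0.2, -0.9]
grip_width: 0.68
```

Run:
```python
from h import *
W=capture("wrist");cv2.imwrite("pics/w5.png",W["image"])
delta([.4795,.036,.175],[180,0,1.9])
```

```text
shift cm [-0.17 -0.05  0.29] rot [ 0.    -0.002 -0.008] | pos [0.4812 0.0356 0.1779] rpy [ 1.7999e+02 -1.4000e-01  1.4100e+00] F [0.6 0.2 0.3] w 0.586 t 6.97
```

View pics/w5.png

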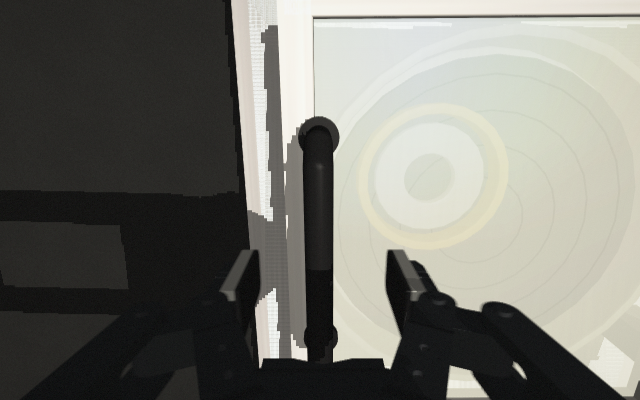

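step_arm(series="3 -0.15 0 0.3 0 0 0;1 -0.15 0 0.3 0 0 0;0.5 -0.15 0 0.3 0 0 0;0.5 -0.15 0 0.3 0 0 0;0.5 -0.15 0 0.3 0 0 0;0.5 -0.15 0 0.3 0 0 0;0.5 -0.15 0 0.3 0 0 0;0.5 -0.15 0 0.3 0 0 0", force=60)

```text
t: 7.63
eef_pos: [0.4794, 0.0356, 0.1738]
tool_rot: [180.0, -0.1, 1.4]
wrist_force: [5.1, 1.0, -0.6]
grip_width: 0.12
```

Run:
```python
from h import *
W=capture("wrist");cv2.imwrite("pics/w6.png",W["image"])
delta([.4795,.036,.175],[180,0,1.9])
```

```text
shift cm [ 0.01 -0.04 -0.12] rot [-0.    -0.002 -0.008] | pos [0.4794 0.0356 0.1738] rpy [-1.80e+02 -1.00e-01  1.43e+00] F [ 5.  -0.1 -0.3] w 0.115 t 7.68
```

View pics/w6.png

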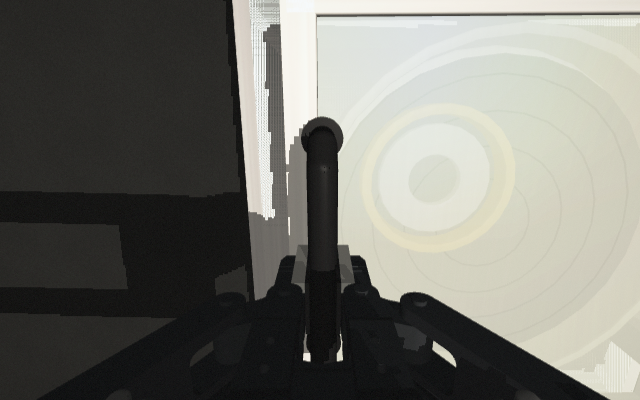

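step_arm(series="0.5 0.04 0 -0.45 0 -0.02 0;0.5 0.11 0 -0.9 0 -0.04 0;0.5 0.26 0 -1.8 0 -0.08 0;0.5 0.45 0 -2.69 0 -0.12 0;0.5 0.67 0 -3.57 0 -0.16 0;0.5 0.93 0 -4.44 0 -0.2 0;0.5 0.93 0 -4.44 0 -0.2 0")

```text
t: 8.27
eef_pos: [0.4884, 0.0359, 0.2178]
tool_rot: [-180.0, 11.6, 1.4]
wrist_force: [-0.3, 0.8, -5.8]
grip_width: 0.118
```

Run:
```python
from h import *
W=capture("wrist");cv2.imwrite("pics/w7.png",W["image"])
delta([.4795,.036,.175],[180,0,1.9])
for c in ["scene","top"]:
  D=capture(c)
  for n in ["sensor_face","flag","cover_handle"]:
    print(c,n,[(np.round(r["point"],4),round(r["conf"],2)) for r in place_of(c,n)[:2]])
cv2.imwrite("pics/t7.png",cv2.resize(D["image"][125:245,220:400],None,fx=4.4,fy=4.4,interpolation=cv2.INTER_CUBIC))
```

```text
shift cm [ 0.01 -0.03  4.27] rot [-0.001  0.202 -0.008] | pos [0.488  0.0359 0.2169] rpy [-179.99   11.59    1.44] F [ 2.8  1.  -6.9] w 0.116 t 8.32
scene sensor_face [(array([0.5965, 0.1767, 0.2123]), 0.72)]
scene flag [(array([0.5853, 0.1744, 0.1685]), 0.68), (array([0.6686, 0.2491, 0.1057]), 0.36)]
scene cover_handle [(array([0.4903, 0.0366, 0.238 ]), 0.6)]
top sensor_face [(array([0.5995, 0.1743, 0.2088]), 0.61)]
top flag [(array([0.5873, 0.1751, 0.1745]), 0.9)]
top cover_handle [(array([0.493 , 0.036 , 0.2351]), 0.92)]
```

View pics/w7.png

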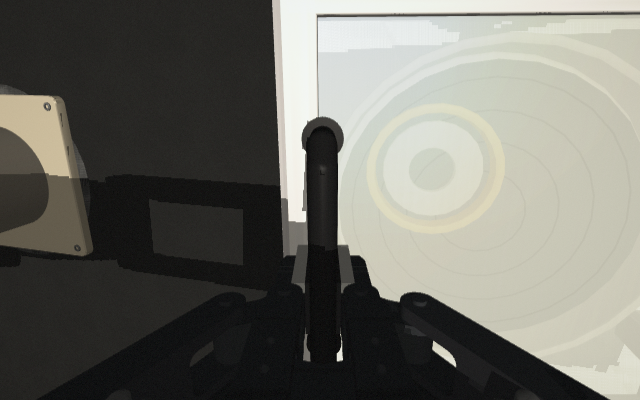

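View pics/t7.png

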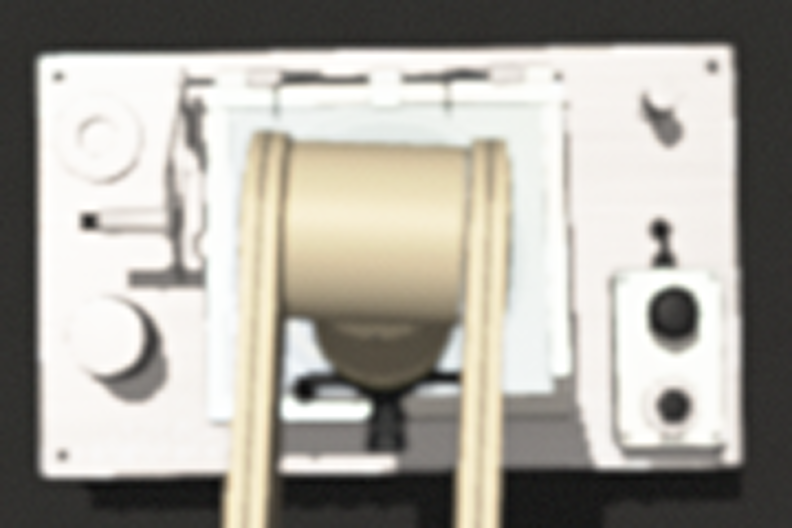

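step_arm(series="0.5 0.07 0 -0.57 0 -0.025 0;0.5 0.15 0 -1.13 0 -0.05 0;0.5 0.35 0 -2.24 0 -0.1 0;0.5 0.61 0 -3.35 0 -0.15 0;0.5 0.93 0 -4.44 0 -0.2 0;0.5 1.11 0 -4.98 0 -0.225 0;0.5 1.29 0 -5.52 0 -0.25 0;0.5 1.29 0 -5.52 0 -0.25 0")

```text
t: 9.38
eef_pos: [0.5112, 0.0366, 0.2684]
tool_rot: [-180.0, 26.0, 1.5]
wrist_force: [-3.5, 2.0, -7.2]
grip_width: 0.116
```

```bash
cat > m.py <<'E'
from h import *
import sys
tag=sys.argv[1]; N=int(sys.argv[2])
acc={}
for i in range(N):
  for c in ["scene","top"]:
    D=capture(c)
    for n in ["sensor_face","flag"]:
      r=place_of(c,n)
      for q in r[:2]:
        p=np.array(q["point"])
        if abs(p[1]-.175)<.012 and .56<p[0]<.64: acc.setdefault((c,n),[]).append(p);break
    if i==0:
      z=D["image"][205:260,300:390] if c=="scene" else D["image"][140:215,225:310]
      cv2.imwrite(f"pics/{c}_{tag}.png",cv2.resize(z,None,fx=8,fy=8,interpolation=cv2.INTER_CUBIC))
for k,v in acc.items(): print(k,len(v),np.mean(v,0).round(4),np.std(v,0).round(4))
delta([.4795,.036,.175],[180,0,1.9])
E
python3 m.py a 6
```

```text
('scene', 'sensor_face') 6 [0.5966 0.1763 0.211 ] [0.0004 0.0015 0.002 ]
('scene', 'flag') 6 [0.5932 0.1739 0.2016] [0.0009 0.0011 0.0006]
('top', 'sensor_face') 5 [0.5986 0.1753 0.209 ] [0.0005 0.0014 0.0011]
('top', 'flag') 6 [0.5939 0.175  0.2006] [0.0008 0.001  0.0014]
shift cm [ 1.19 -0.02  9.88] rot [-0.002  0.449 -0.008] | pos [0.5117 0.0366 0.2692] rpy [-179.98   25.75    1.45] F [  2.3   3.8 -10.6] w 0.112 t 11.18
```

View pics/scene_a.png

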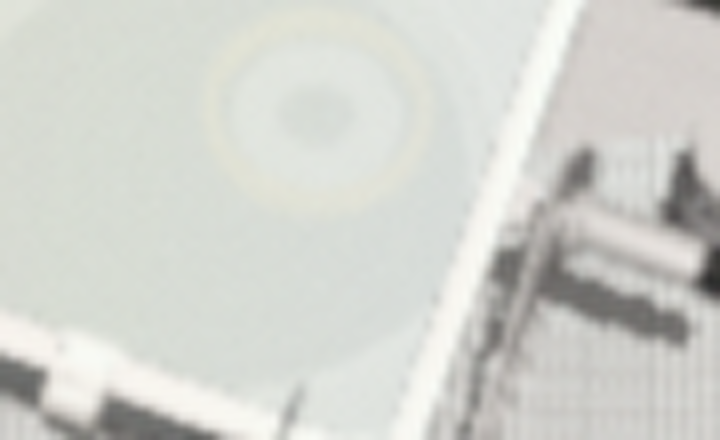

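View pics/top_a.png

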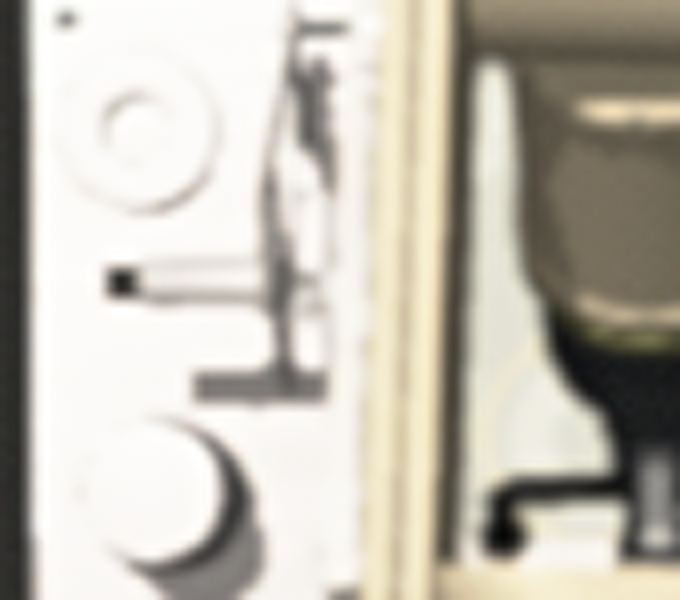

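step_arm(series="0.5 0.05 0 -0.45 0 -0.02 0;0.5 0.11 0 -0.9 0 -0.04 0;0.5 0.19 0 -1.35 0 -0.06 0;0.5 0.24 0 -1.68 0 -0.075 0;0.5 0.24 0 -1.68 0 -0.075 0;0.5 0.24 0 -1.68 0 -0.075 0")

```text
t: 11.68
eef_pos: [0.5211, 0.0369, 0.2832]
tool_rot: [-180.0, 30.1, 1.5]
wrist_force: [0.2, 5.4, -9.8]
grip_width: 0.117
```

```bash
python3 m.py b 10
```

```text
('scene', 'flag') 9 [0.5984 0.1739 0.2088] [0.0011 0.0012 0.0013]
('top', 'flag') 10 [0.5983 0.1734 0.2094] [0.0016 0.0012 0.0013]
('scene', 'sensor_face') 9 [0.5974 0.1743 0.2103] [0.0016 0.0015 0.0015]
('top', 'sensor_face') 9 [0.5982 0.1739 0.2091] [0.0016 0.0016 0.0014]
shift cm [ 1.830e+00 -1.000e-02  1.144e+01] rot [-0.002  0.525 -0.008] | pos [0.521  0.0369 0.2831] rpy [-179.97   30.06    1.46] F [  2.    5.  -10.4] w 0.114 t 14.68
```

View pics/scene_b.png

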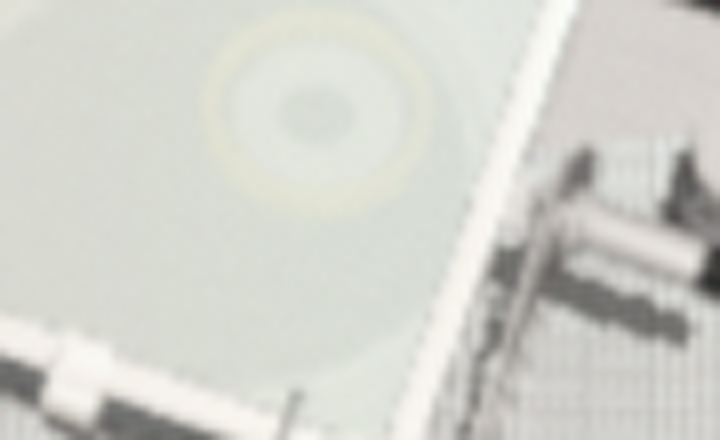

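View pics/top_b.png

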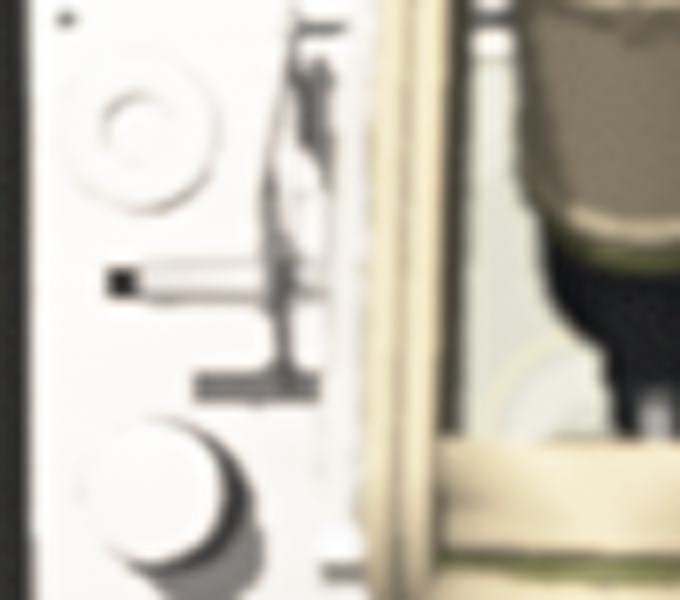

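Run:
```python
from h import *
T=capture("top");S=capture("scene")
yaw=np.radians(1.9); xm=np.array([np.cos(yaw),np.sin(yaw),0]);ym=np.array([-np.sin(yaw),np.cos(yaw),0])
H=np.array([.705,.0425,.15])
for th in (.43,.48,.525,.57,.62):
  c=H-xm*.12*np.cos(th)+np.array([0,0,.12*np.sin(th)])
  out=[]
  for d,pts in ((T,[(239.4,174.9),(250.5,174.8)]),(S,[(385.8,235.8),(372.2,231.6)])):
    a=np.array(px(d,c+ym*.135));b=np.array(px(d,c+ym*.19));u=(b-a)/np.linalg.norm(b-a);n=np.array([-u[1],u[0]])
    out+= [round(float((np.array(p)-a)@n),2) for p in pts]
  print(th,out)
s=state();print(s["dq"].round(2),s["eef_pos"],s["wrist_force"])
for n in ["start_top","stop_top","jar_mid"]: print(n,[(np.round(r["point"],3),round(r["conf"],2)) for r in place_of("scene",n)[:1]])
cv2.imwrite("pics/s_end.png",S["image"])
```

```text
0.43 [1.65, 1.56, -1.13, -0.56]
0.48 [0.61, 0.52, -0.95, -0.38]
0.525 [-0.4, -0.5, -0.89, -0.32]
0.57 [-1.49, -1.59, -0.91, -0.34]
0.62 [-2.78, -2.88, -1.03, -0.46]
[-0.07  0.07 -0.01 -0.    0.01  0.01] [0.52096631 0.03687646 0.2831182 ] [  1.47788833   5.00800085 -10.17607866]
start_top [(array([ 0.548,  0.483, -0.001]), 0.57)]
stop_top [(array([ 0.542, -0.162,  0.19 ]), 0.43)]
jar_mid [(array([0.524, 0.234, 0.142]), 0.72)]
```

View pics/s_end.png

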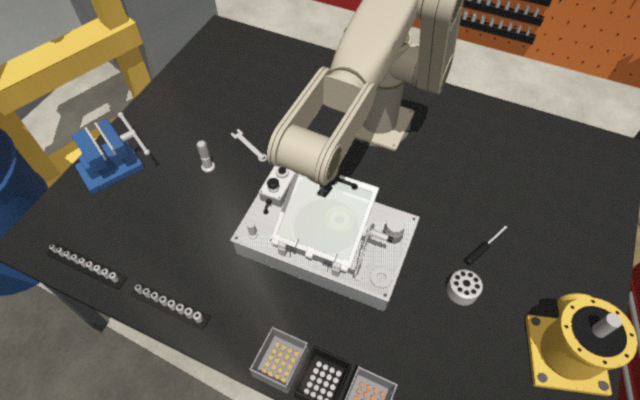

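```bash
python3 -c "
from plant import *
print(job_done())"
```

```text
the job is handed in; nothing more can be done
None
```

I pressed the start button fully in and let it come back out. I then raised the cover by its handle to about 0.525 rad and handed the job in, still gripping the handle.

- **Start button:** the tip stopped moving at 0.168 m with 12.9 N on the wrist. That is about 6 mm below the button's expected top. The wrist picture afterwards showed the button back out.
- **Flag against sensor:** 18–19 averaged detections of each from two cameras put them less than 1 mm apart: flag at (0.598, 0.174, 0.209), sensor at (0.598, 0.174, 0.210).
- **Sensor angle:** a separate, rougher fit of the sensor barrel in the top picture gave about 0.505 rad, good to about 0.03. It agrees with 0.525 within that error. The scene picture could not tell the angle from the barrel.
- **Hold:** the arm was at rest with 60 N on the grip. The wrist read about 10 N of cover pull and a small 5 N sideways force.
- **Other items:** the arm's path went near none of them, and the last scene picture shows nothing moved. The final detector call for the start button returned a point well away from the machine at bench height, a false match. The stop button and jar were found where they had been; I did not re-measure the rest.
- **Time:** about 15 s of the 43 s allowed.

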